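# Lock a squeeze clamp over a freshly glued tray batten

### The job

A pale batten has just been glued inside the near wall of the wooden mosaic tray: take the open locking clamp with blue grips off its storage rail, still open, and set it down lightly and squarely astride that wall and the batten, at the middle of the batten, until its throat rests on the rim. Only then squeeze its two handles together, gently and no harder than it needs, until the resistance peaks, gives way and the clamp stays locked, and let go. Keep the clamp standing square on the rim while you squeeze, so follow the moving lever over to the fixed handle instead of dragging the clamp across; do not shift the batten in its wet glue, and leave the glue bottle, the jar and the nippers alone.

Things in the scene. Friction and masses are not known exactly. Their poses are not given: they have to be found in the camera images.
- clamp: Locking clamp, steel with blue grips, 0.31 kg, standing open on its rail. Origin: middle of the flat throat under its frame (58 x 14 mm). z up along the handles, x from fixed to moving jaw. Fixed handle rigid with the frame: x -20..-7, y -7.5..7.5, z 40..111 mm, screw knob above to 122. Jaws reach 35 mm below the throat. Centre of mass 3 mm in x, 40 mm up. Pose None while held.
- clamp_lever (a joint): Angle (rad) of the clamp's moving lever to its jaw: 0 fully open (a spring holds it there), about 0.4 when both pads touch wall and batten, about 0.75 just before the linkage goes over centre, about 0.86 locked on this work, about 1.0 if closed on nothing (then it locks too and cannot be reopened here).
- grip_lever (a point): Point on the outer face of the lever's blue grip, at its outermost bend: when open, x = +46, z = 85 mm in the clamp's frame (15 mm wide in y, tip 112 mm up). The lever moves at 5 to 6 N a side; once the pads touch, the force climbs to a peak of 10 to 14 N, fades while the clamp would still spring open, and falls below 1 N as it snaps over; it then rests on a hard stop.
- grip_fixed (a point): Point on the outer face of the fixed handle, x = -20, z = 90 mm in the clamp's frame. The outer faces of the two grips are 66 mm apart when open. A thin strut joins the handles inside, so no finger fits between them at this height; to carry the clamp, pinch the fixed handle across y (15 mm).
- clamp_jaw: Moving jaw on the +x side of the clamp; carries the lever. Origin at its pivot, x = 17, z = 13 mm in the clamp's frame. Open, its pad face slopes from x = +20 (20 mm below the throat) to x = +27 (33 mm below). The jaws thus open 33 mm for work 25 mm thick.
- clamp_pad: Pad of the fixed jaw, 18 x 15 mm, on a stiff cushion; its face is at x = -13 mm in the clamp's frame, 25 mm below the throat.
- rail: Fixed dark wooden clamp rail: base 85 x 130 x 12 mm, upright board 25 mm thick (x) and 115 mm long (y), top 70 mm above the bench; the clamp sits astride the board. Origin under the middle of the base.
- tray: Fixed wooden tray, 150 (x) x 210 (y) mm, 60 mm high, walls 10 mm, grey floor, its top at 8 mm, some glass tesserae on the floor. Origin under its middle; its -x wall, nearest the robot, carries the batten on its inner face.
- batten: Loose pale wooden batten, 15 (x) x 130 (y) x 52 (z) mm, 0.09 kg, standing on the tray's floor against the inner face of the near wall (up to 1 mm glue gap, which closes under the clamp), its top level with the rim. Origin at the middle of its underside. Wall and batten are 25 mm thick together.
- batten_top (a point): Middle of the batten's top face, level with the tray's rim (60 mm above the bench). x points from the wall into the tray, y along the batten. The middle of wall and batten together lies 5 mm from here towards -x.
- glue: Brown glue bottle, 50 mm across, 142 mm tall, standing behind the rail; origin under its middle. Leave it.
- jar: Glass jar with gold lid, 66 mm across, 93 mm tall, standing behind and right of the rail; origin under its middle. Leave it.
- red_nippers: Tile nippers with red grips, 169 x 85 x 16 mm, lying near the bench edge in front of the tray. Leave them.

How it is judged:
By the outcome, as a careful person would: the job done as asked, in the order asked, and still so for the second after the job is handed in, with the robot touching nothing.
It also fails if it takes over 58 s, if anything falls off the work surface, if the arm or the gripper's body presses on something with over 40 N, if the wrist force passes 120 N, or if a joint passes its speed limit or range.

### The arm

A 6-joint arm with a two-finger parallel gripper is mounted at the origin on a cart in front of the work surface, level with it; the furniture and walls round the work are solid. World frame = base frame: x ahead of the robot, y to its left, z up, the work surface at z = 0. Lengths are in m, angles in rad, forces in N, time in s.
With the tool pointing down it reaches from about 0.25 to 0.775 m from the base axis. Payload 4 kg.
Tool frame: the origin (TCP) lies at the centre of the arm's flange, where the gripper is bolted on; the fingertips stand 199 mm ahead of it and the grasp point (between the pads) lies 180 mm ahead of it (robot.tcp_to_tips is the z of the fingertips in the tool frame, in m); z points along the fingers, y is the line along which they close (so a half turn about z gives the same grasp; the last joint's range is limited). The gripper opens to 94 mm and grips with 3 to 60 N. Pads are 16 mm wide; open, the fingers measure 119 mm over their backs; the gripper's body (75 mm by 177 mm) begins 78 mm behind the grasp point.
Start: joints at [-1.272, 0.087, 1.371, -0, 1.684, -0.103], TCP at [0.215, -0.506, 0.405] pointing down, gripper open.
Joint ranges: [-3.1, 3.1], [-0.76, 2.03], [0.27, 2.55], [-1.08, 4.22], [0.17, 2.65], [-2.57, 2.57]. Speed limits (rad/s): [2.79, 2.79, 3.14, 3.14, 3.14, 3.14].

### API

Orientations are given as [roll, pitch, yaw] about the fixed x, y, z axes, in that order (R = Rz(yaw) Ry(pitch) Rx(roll)).
In Python, from bench import robot gives the robot as it stands.
- The arm moves only by the tool play_rows, never from a script. Its arguments are lists of equal length, an entry for each row: "translation": the shift along the tool's x, y, z scaled (see below), a list of three; "twist": the turn, a rotation vector about the tool's x, y, z scaled (see below), a list of three; "gripper": the opening, from -1 (shut) to 1 (fully open). A call has 1 to 8 rows; each row shifts and turns the commanded pose from where the row before left it, along the tool's axes as they then stand; what a row does not reach is not made up. The controller multiplies each number of a shift by 0.04 m and each number of a turn by 0.1 rad. A row lasts 1/10 s, in which the tool goes at most 50 mm and 8.59 degrees, less where a joint would pass 70% of its speed; a pose out of reach is approached as far as the arm can. A call with a number of a shift or a turn outside -1 to 1 is refused whole. A call with a gripper value outside its range is refused whole. The fingers move at their own pace and stop on an object; the grip force is fixed at half the most. Time passes only in rows, so rows that do not move let the fingers close. It gives the time, the measured TCP pose, the force, the opening and the grip force at its end, in the units of the state.
- robot.get_obs(): the state, without advancing time (a new reading comes with each control period).
- robot.snapshot(name): name is "scene" or "top" or "wrist"; returns the picture (480x640x3 uint8, red, green, blue); there is no depth.
- robot.camera_model(name): a dict with "camera_matrix" (3x3 intrinsics, pixels), "rvec" (rotation vector, rad) and "tvec" (3), from world to camera coordinates, as OpenCV has them. Camera axes: x right, y down, z forward; pixel columns grow to the right and rows downward; lengths in m; the calibration is good to about 2 mm. A picture is of the moment at which its call begins: read the wrist's pose just before it. camera_model takes no time and is no camera call; for the wrist camera it gives the pose at the moment of the call.
- robot.close_job(): hands the job in; it is judged then, once.
Trained networks look in the newest picture that a camera, given by its name, has taken for a name from the list of things; names that differ only in an ending like _2 or _b are one class to them, and where a whole thing is asked for, a point or a joint stands for the part that bears it (a point fixed in the world has none). Each returns a list of dicts, best first, with "score" (0 to 1); they miss things now and then, are a little off and sometimes report something else, mostly with a low value. They report only what shows in the picture. A call takes as long as a camera call.
- robot.recognise(name, camera): "centre" ([x, y, z] in m, in world coordinates, good to about 4 mm: the middle of the surface that is visible of it).
- robot.spot_point(name, camera): "centre" ([x, y, z] in m, in world coordinates, good to about 4 mm: a listed point, or the origin of a listed thing).
The state is a dict: "time": time; "joint_positions": joint angles; "qvel": joint speeds; "joint_torque": joint torques, N m; "tool_pos": TCP position; "ee_rot": TCP orientation; "wrist_force": force on the tool from outside, world axes, zero at the start; "wrist_torque": the same for the moment, N m; "width": finger opening in m; "finger_force": force on a finger pad.
Only numpy, scipy, OpenCV 4.12 (cv2) and the standard library are available. Lean on these libraries where they do the work, as an engineer would, in place of code of your own. Each camera call takes 0.05 s, during which the arm holds its last target. There are 200 camera calls.

## Working session

There is one attempt and no reset: what is moved stays moved. The work goes in short steps, Python scripts to look and compute and a tool call to move; the robot and the scene stay as the last step left them, time stands still between calls to the robot, and variables do not carry over. Pictures are saved under pics/ and viewed, at most 10 in all, crops included, and the job is handed in when it is done.

Besides the shell and the picture viewer there is one more tool, called after "Emit:" as name(argument=value, ...), one argument or row to a line, values as JSON. play_rows: Moves the arm, as the interface text tells. Its arguments: {"type":"object","properties":{"translation":{"type":"array","items":{"type":"array","items":{"type":"number","minimum":-1,"maximum":1}}},"twist":{"type":"array","items":{"type":"array","items":{"type":"number","minimum":-1,"maximum":1}}},"gripper":{"type":"array","items":{"type":"number"}}},"required":["translation","twist","gripper"]}

```bash
ls; mkdir -p pics; python3 - <<'E'
from bench import robot
import cv2,numpy as np
o=robot.get_obs();print({k:np.round(v,3) for k,v in o.items()})
for c in("scene","top"):
    cv2.imwrite(f"pics/{c}0.png",robot.snapshot(c)[:,:,::-1])
    for n in("clamp","rail","tray","batten","glue","jar","red_nippers"):
        print(c,n,[(np.round(d["centre"],3),round(d["score"],2)) for d in robot.spot_point(n,c)[:2]])
    for n in("grip_lever","grip_fixed","batten_top"):
        print(c,n,[(np.round(d["centre"],3),round(d["score"],2)) for d in robot.spot_point(n,c)[:2]])
E
```

```text
pics
{'time': np.float64(0.0), 'joint_positions': array([-1.272,  0.088,  1.372,  0.   ,  1.684, -0.103]), 'qvel': array([-0.001,  0.001, -0.001,  0.001,  0.001,  0.001]), 'joint_torque': array([ 1.0000e-03, -3.4018e+01, -3.0243e+01,  7.2000e-02,  3.3000e-02,
       -0.0000e+00]), 'tool_pos': array([ 0.215, -0.506,  0.404]), 'ee_rot': array([-3.139, -0.   ,  0.402]), 'wrist_force': array([-0.172, -0.641, -0.465]), 'wrist_torque': array([ 0.024, -0.007,  0.055]), 'finger_force': np.float64(0.0), 'width': np.float64(0.094)}
scene clamp []
scene rail [(array([ 0.502, -0.223,  0.003]), 0.75)]
scene tray [(array([ 0.569,  0.069, -0.003]), 0.64), (array([ 0.478, -0.23 ,  0.159]), 0.48)]
scene batten []
scene glue []
scene jar [(array([ 0.636, -0.335, -0.001]), 0.6)]
scene red_nippers [(array([ 0.368, -0.029, -0.002]), 0.59)]
scene grip_lever []
scene grip_fixed [(array([ 0.477, -0.231,  0.159]), 0.72)]
scene batten_top [(array([0.511, 0.07 , 0.062]), 0.5)]
top clamp [(array([ 0.678, -0.188, -0.005]), 0.66), (array([ 0.5  , -0.234,  0.069]), 0.55)]
top rail [(array([ 0.501, -0.219,  0.   ]), 0.62)]
top tray [(array([ 0.568,  0.068, -0.002]), 0.65)]
top batten [(array([0.509, 0.07 , 0.01 ]), 0.64)]
top glue [(array([ 0.681, -0.187, -0.004]), 0.8)]
top jar [(array([ 0.635, -0.334, -0.   ]), 0.97)]
top red_nippers [(array([ 0.371, -0.026, -0.003]), 0.94)]
top grip_lever [(array([ 0.544, -0.239,  0.157]), 0.54)]
top grip_fixed [(array([ 0.479, -0.236,  0.162]), 0.63)]
top batten_top [(array([0.51 , 0.07 , 0.062]), 0.98)]
```

```bash
python3 - <<'E'
import cv2,numpy as np
a=cv2.imread("pics/top0.png");b=cv2.imread("pics/scene0.png")
cv2.imwrite("pics/both.png",np.hstack([cv2.resize(a,(400,300),interpolation=3),cv2.resize(b,(400,300),interpolation=3)]))
E
```

```text
(no output)
```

View pics/top0.png

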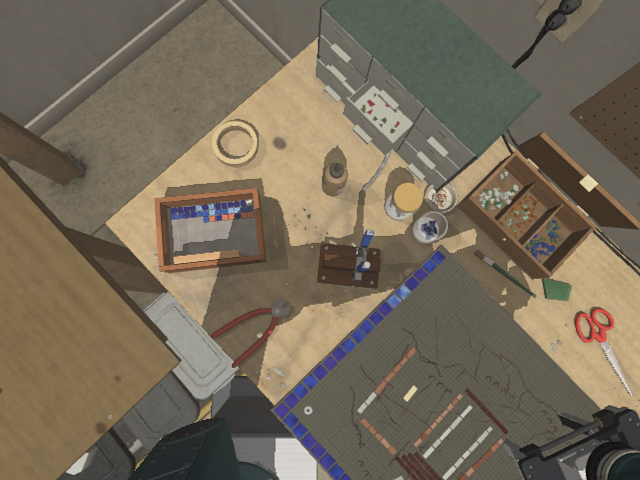

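View pics/scene0.png

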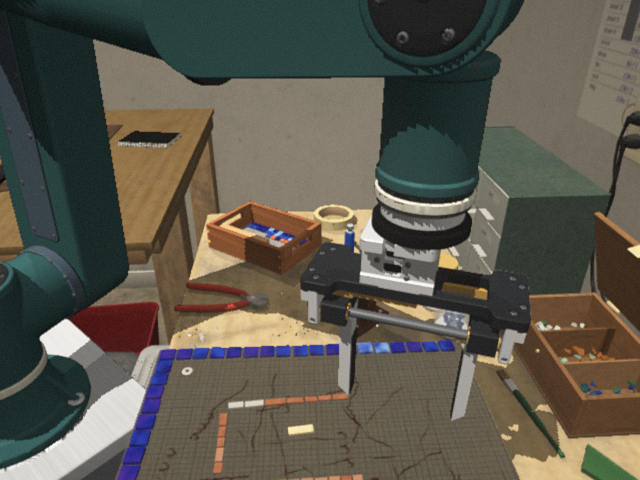

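The top view shows the rail and clamp at about (360,260) with the lever up, towards +x. The tray is at (210,230), slightly yawed, with its near wall along row 265. Next I move over the clamp for a wrist view.

Emit:
play_rows(
  translation=[
    [0.5,-0.2,-0.4],
    [1,-0.4,-0.4],
    [1,-0.4,-0.4],
    [1,-0.4,0],
    [1,-0.4,0],
    [1,-0.4,0],
    [1,-0.4,0],
    [0.9,-0.3,0],
  ],
  twist=[
    [0,0,0],
    [0,0,0],
    [0,0,0],
    [0,0,0],
    [0,0,0],
    [0,0,0],
    [0,0,0],
    [0,0,0],
  ],
  gripper=[1,1,1,1,1,1,1,1],
)

```text
time: 1.9
tool_pos: [0.4432, -0.2819, 0.453]
ee_rot: [3.141, -0.0, 0.403]
wrist_force: [-0.6, -1.3, 0.4]
width: 0.0941
finger_force: 0.0
```

Emit:
play_rows(
  translation=[
    [0.5,-0.2,0],
    [0,0,0],
    [0,0,0],
    [0,0,0],
    [0,0,0],
    [0,0,0],
    [0,0,0],
  ],
  twist=[
    [0,0,0],
    [0,0,1],
    [0,0,1],
    [0,0,1],
    [0,0,1],
    [0,0,0],
    [0,0,0],
  ],
  gripper=[1,1,1,1,1,1,1],
)

```text
time: 2.6
tool_pos: [0.4574, -0.2685, 0.4527]
ee_rot: [3.141, -0.0, 0.004]
wrist_force: [-0.5, 0.2, -0.0]
width: 0.0943
finger_force: 0.0
```

```bash
python3 - <<'E'
from bench import robot
import cv2,numpy as np
o=robot.get_obs();print({k:np.round(o[k],4) for k in("time","tool_pos","ee_rot","joint_positions")})
cv2.imwrite("pics/w1.png",robot.snapshot("wrist")[:,:,::-1])
for n in("clamp","grip_lever","grip_fixed","clamp_jaw","rail"):
        print(n,[(np.round(d["centre"],4),round(d["score"],2)) for d in robot.spot_point(n,"wrist")[:2]])
m=robot.camera_model("wrist");R=cv2.Rodrigues(np.array(m["rvec"]))[0];print(m["camera_matrix"],-R.T@np.ravel(m["tvec"]),R)
a=cv2.imread("pics/top0.png")
cv2.imwrite("pics/topc.png",np.hstack([cv2.resize(a[175:290,145:275],(400,354),interpolation=2),cv2.resize(a[200:315,300:430],(400,354),interpolation=2)]))
E
```

```text
{'time': np.float64(2.6), 'tool_pos': array([ 0.4574, -0.2685,  0.4527]), 'ee_rot': array([ 3.1415e+00, -1.0000e-04,  3.9000e-03]), 'joint_positions': array([-6.3770e-01,  3.9000e-02,  1.3273e+00, -1.0000e-04,  1.7752e+00,
        9.2920e-01])}
clamp [(array([ 0.4999, -0.2381,  0.0718]), 0.97)]
grip_lever [(array([ 0.5419, -0.2403,  0.155 ]), 0.79)]
grip_fixed []
clamp_jaw [(array([ 0.5192, -0.2355,  0.0822]), 0.55)]
rail [(array([ 0.5045, -0.2176, -0.0027]), 0.63)]
[[432.21727651   0.         319.95378866]
 [  0.         432.21727651 241.35272582]
 [  0.           0.           1.        ]] [ 0.53591293 -0.26765663  0.43270489] [[ 0.00271609 -0.99999553  0.00124737]
 [-0.96339907 -0.00228231  0.26806159]
 [-0.26805754 -0.0019298  -0.96340097]]
```

View pics/w1.png

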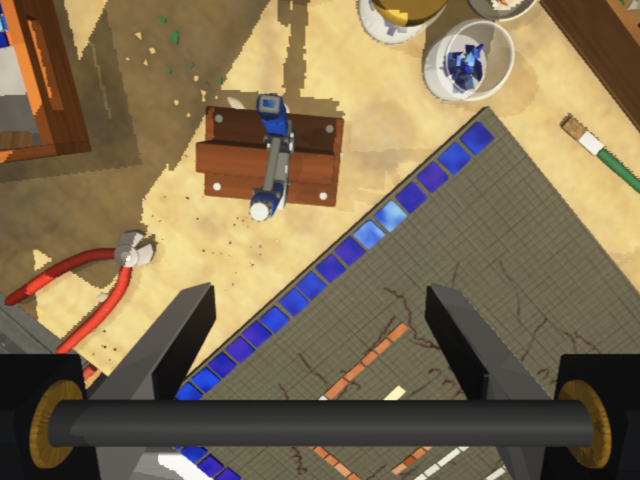

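View pics/topc.png

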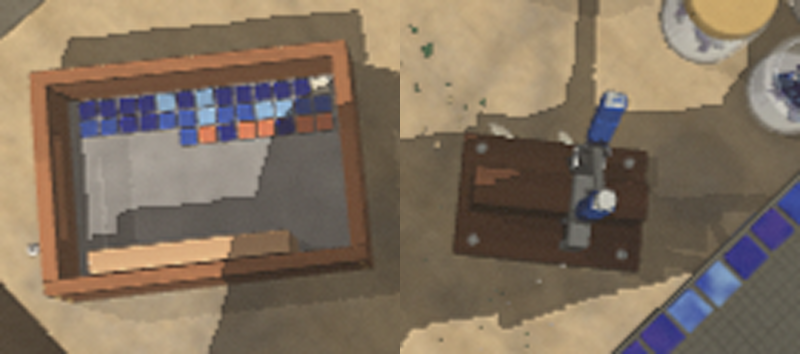

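The wrist view shows the clamp with its white knob at (260,211), lever tip at (269,103) and the board top between rows 143 and 183. The top crop shows the tray rim and the batten along the near wall. I compute yaws from these pixels.

```bash
cat >h.py <<'E'
from bench import robot
import cv2,numpy as np
def unp(cam,px,z):
    m=robot.camera_model(cam);K=np.array(m["camera_matrix"]);R=cv2.Rodrigues(np.array(m["rvec"]))[0];t=np.ravel(m["tvec"])
    c=-R.T@t;out=[]
    for p in px:
        d=R.T@np.linalg.inv(K)@[p[0],p[1],1];out.append((c+d*(z-c[2])/d[2])[:2])
    return np.array(out)
def ang(a,b): return np.degrees(np.arctan2(*(b-a)[::-1]))
E
python3 - <<'E'
from h import *
np.set_printoptions(precision=4,suppress=True)
f=lambda L:[(145+x/3.077-.3,175+y/3.077-.3) for x,y in L]
t=unp("top",f([(30,73),(347,42),(372,262),(45,297)]),.06);print("tray",t,t.mean(0));print([ang(t[i],t[(i+1)%4]) for i in range(4)])
b=unp("top",f([(88,252),(290,230),(292,250),(90,273)]),.06);print("bat",b,b.mean(0),ang(b[0],b[1]),ang(b[3],b[2]))
r=unp("wrist",[(197,143),(340,150),(338,183),(197,174)],.07);print("board",r,r.mean(0),ang(r[0],r[1]),ang(r[3],r[2]))
r=unp("wrist",[(207,107),(343,118),(335,207),(207,190)],.012);print("base",r,r.mean(0),ang(r[0],r[1]),ang(r[1],r[2]))
k=unp("wrist",[(260,211)],.192);l=unp("wrist",[(269,103)],.182);print("knob",k,"lever",l,ang(k[0],l[0]))
b=unp("wrist",[(280,140),(269,190)],.08);print(b,ang(b[1],b[0]))
E
```

```text
tray [[ 0.626   0.1816]
 [ 0.6519 -0.0269]
 [ 0.5036 -0.048 ]
 [ 0.4776  0.1621]] [0.5647 0.0672]
[np.float64(-82.92588168465662), np.float64(-171.91233514673243), np.float64(97.05265238029156), np.float64(7.474490077214254)]
bat [[0.5073 0.1364]
 [0.5238 0.0063]
 [0.5107 0.0045]
 [0.4936 0.1343]] [0.5088 0.0704] -82.73758278902902 -82.5031212149515
board [[ 0.5184 -0.1675]
 [ 0.513  -0.2847]
 [ 0.4859 -0.2834]
 [ 0.4931 -0.1656]] [ 0.5026 -0.2253] -92.59451881053171 -93.50511957481966
base [[ 0.5482 -0.1631]
 [ 0.5388 -0.2897]
 [ 0.4541 -0.2833]
 [ 0.4707 -0.1579]] [ 0.503  -0.2235] -94.28613376505898 175.62802120340302
knob [[ 0.4867 -0.2341]] lever [[ 0.5455 -0.2398]] -5.516695047086353
[[ 0.5213 -0.2364]
 [ 0.4814 -0.2265]] -13.909309907987543
```

Emit:
play_rows(
  translation=[
    [0.37,-0.43,0.5],
    [0.37,-0.42,0.5],
    [0,0,0.3],
    [0,0,0],
    [0,0,0],
    [0,0,0],
  ],
  twist=[
    [0,0,0],
    [0,0,0],
    [0,0,0.8],
    [0,0,0],
    [0,0,0],
    [0,0,0],
  ],
  gripper=[1,1,1,1,1,1],
)

```text
time: 3.5
tool_pos: [0.4869, -0.2348, 0.402]
ee_rot: [3.14, -0.002, -0.078]
wrist_force: [0.1, -0.3, -0.1]
width: 0.0939
finger_force: 0.0
```

```bash
python3 - <<'E'
from h import *
o=robot.get_obs();print({k:np.round(o[k],4) for k in("time","tool_pos","ee_rot","joint_positions")})
cv2.imwrite("pics/w2.png",robot.snapshot("wrist")[:,:,::-1])
for n in("clamp","grip_lever","grip_fixed"):
        print(n,[(np.round(d["centre"],4),round(d["score"],2)) for d in robot.spot_point(n,"wrist")[:2]])
E
```

```text
{'time': np.float64(3.5), 'tool_pos': array([ 0.4869, -0.2348,  0.402 ]), 'ee_rot': array([ 3.1405e+00, -1.8000e-03, -7.7600e-02]), 'joint_positions': array([-5.5420e-01,  6.6000e-02,  1.3987e+00, -1.0000e-04,  1.6747e+00,
        1.0942e+00])}
clamp [(array([ 0.4996, -0.2404,  0.072 ]), 0.75)]
grip_lever [(array([ 0.5428, -0.2411,  0.1558]), 0.94)]
grip_fixed [(array([ 0.4791, -0.2302,  0.1601]), 0.72)]
```

View pics/w2.png

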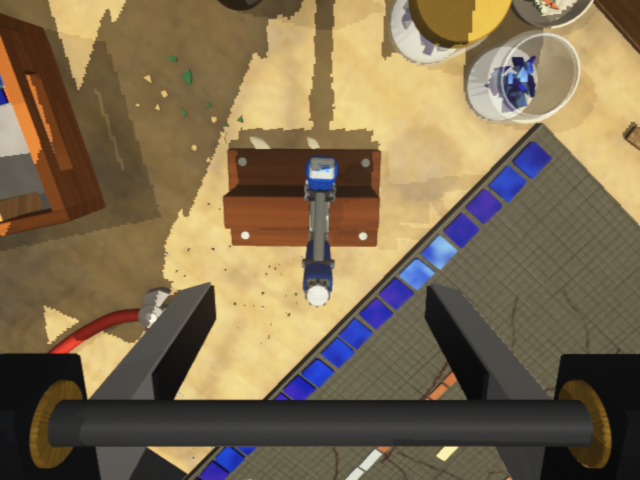

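The wrist view shows the knob at (317,296) and the lever at (322,172), centred between the fingers, with the rail square. I descend and pinch.

Emit:
play_rows(
  translation=[
    [0,0,0.6],
    [0,0,0.6],
    [0,0,0.55],
    [0,0,0],
    [0,0,0],
    [0,0,0],
    [0,0,0],
  ],
  twist=[
    [0,0,0],
    [0,0,0],
    [0,0,0],
    [0,0,0],
    [0,0,0],
    [0,0,0],
    [0,0,0],
  ],
  gripper=[1,1,1,0.4,0,-0.3,-0.5],
)

```text
time: 4.4
tool_pos: [0.4873, -0.2347, 0.3326]
ee_rot: [3.14, -0.003, -0.078]
wrist_force: [-0.2, -1.1, 0.0]
width: 0.0657
finger_force: 0.0
```

Emit:
play_rows(
  translation=[
    [0,0,0],
    [0,0,0],
    [0,0,0],
    [0,0,0],
    [0,0,0],
    [0,0,0],
  ],
  twist=[
    [0,0,0],
    [0,0,0],
    [0,0,0],
    [0,0,0],
    [0,0,0],
    [0,0,0],
  ],
  gripper=[-0.6,-0.7,-0.8,-0.9,-1,-1],
)

```text
time: 5.0
tool_pos: [0.4869, -0.2344, 0.3306]
ee_rot: [-3.142, 0.0, -0.078]
wrist_force: [-0.3, 0.7, -0.8]
width: 0.0175
finger_force: 0.0
```

Emit:
play_rows(
  translation=[
    [0,0,0],
    [0,0,0],
    [0,0,0],
    [0,0,-0.1],
    [0,0,-0.2],
    [0,0,-0.4],
  ],
  twist=[
    [0,0,0],
    [0,0,0],
    [0,0,0],
    [0,0,0],
    [0,0,0],
    [0,0,0],
  ],
  gripper=[-1,-1,-1,-1,-1,-1],
)

```text
time: 5.6
tool_pos: [0.4866, -0.2343, 0.3573]
ee_rot: [-3.14, 0.004, -0.078]
wrist_force: [0.4, 0.2, -2.4]
width: 0.0149
finger_force: 30.0
```

Emit:
play_rows(
  translation=[
    [0,0,-0.8],
    [0,0,-0.8],
    [0,-0.3,-0.5],
    [-0.1,-0.7,-0.1],
    [-0.1,-0.9,0],
    [-0.1,-0.9,0],
    [-0.1,-0.9,0],
    [-0.05,-0.9,0],
  ],
  twist=[
    [0,0,0],
    [0,0,0],
    [0,0,0],
    [0,0,0],
    [0,0,0],
    [0,0,0],
    [0,0,0],
    [0,0,0],
  ],
  gripper=[-1,-1,-1,-1,-1,-1,-1,-1],
)

```text
time: 6.4
tool_pos: [0.4829, -0.0482, 0.4471]
ee_rot: [3.142, -0.0, -0.079]
wrist_force: [-1.3, -0.2, -2.1]
width: 0.0151
finger_force: 30.0
```

Emit:
play_rows(
  translation=[
    [-0.05,-0.9,0],
    [0,-0.9,0],
    [0,-0.7,0],
    [0,-0.3,0],
    [0,0,0],
    [0,0,0],
    [0,0,0],
    [0,0,0],
  ],
  twist=[
    [0,0,0],
    [0,0,0],
    [0,0,-0.5],
    [0,0,-0.5],
    [0,0,-0.5],
    [0,0,-0.5],
    [0,0,0],
    [0,0,0],
  ],
  gripper=[-1,-1,-1,-1,-1,-1,-1,-1],
)

```text
time: 7.2
tool_pos: [0.4896, 0.0617, 0.4467]
ee_rot: [3.141, 0.0, 0.12]
wrist_force: [-0.9, 0.1, -3.2]
width: 0.0145
finger_force: 30.0
```

```bash
python3 - <<'E'
from h import *
o=robot.get_obs();print({k:np.round(o[k],4) for k in("time","tool_pos","ee_rot","joint_positions","wrist_force")})
cv2.imwrite("pics/w3.png",robot.snapshot("wrist")[:,:,::-1])
for n in("clamp","clamp_jaw","grip_lever","batten_top","batten","tray"):
        print(n,[(np.round(d["centre"],4),round(d["score"],2)) for d in robot.spot_point(n,"wrist")[:2]])
E
```

```text
{'time': np.float64(7.2), 'tool_pos': array([0.4896, 0.0617, 0.4467]), 'ee_rot': array([3.1411e+00, 2.0000e-04, 1.2030e-01]), 'joint_positions': array([ 1.0600e-02, -4.3700e-02,  1.4216e+00, -5.0000e-04,  1.7639e+00,
        1.4610e+00]), 'wrist_force': array([-0.9239,  0.0568, -3.2246])}
clamp [(array([0.5043, 0.0622, 0.1849]), 0.63), (array([ 0.6807, -0.1834,  0.0019]), 0.55)]
clamp_jaw [(array([0.5211, 0.0636, 0.2012]), 0.57)]
grip_lever [(array([0.5477, 0.0665, 0.2676]), 0.71)]
batten_top []
batten []
tray [(array([ 0.5741,  0.0721, -0.001 ]), 0.59)]
```

View pics/w3.png

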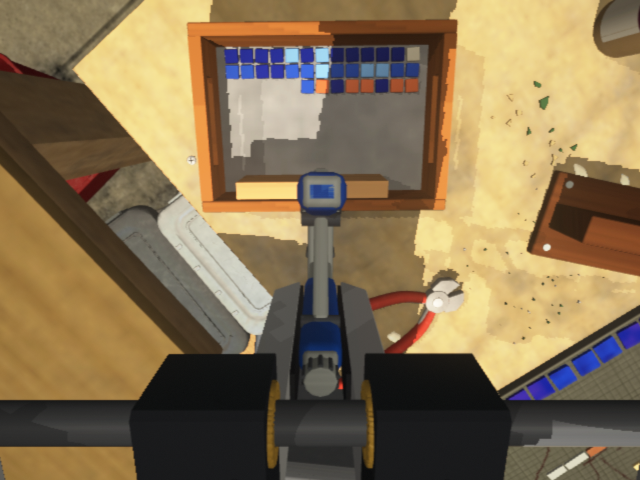

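The batten's ends show at (236,190) and (388,188), with the near rim's outer edge running (207,211)–(444,208). The held clamp's lever is at (322,192).

```bash
python3 - <<'E'
from h import *
np.set_printoptions(precision=4,suppress=True)
b=unp("wrist",[(236,182),(388,180),(388,196),(236,199)],.06);print(b,b.mean(0),ang(b[0],b[1]),ang(b[3],b[2]))
w=unp("wrist",[(207,211),(444,208)],.06);print(w,ang(w[0],w[1]), w.mean(0))
im=robot.snapshot("wrist")
for c in (245,260,280,370,380):
    print(c,[tuple(im[r,c]) for r in range(174,216,1)] if c in(260,380) else '')
print(robot.get_obs()["time"])
E
```

```text
[[0.5094 0.1364]
 [0.5268 0.0087]
 [0.5133 0.0065]
 [0.4949 0.1354]] [0.5111 0.0717] -82.27187961130893 -81.8862644912532
[[ 0.4814  0.1595]
 [ 0.5088 -0.0432]] -82.29182269628502 [0.4951 0.0582]
245 
260 [(np.uint8(100), np.uint8(87), np.uint8(74)), (np.uint8(94), np.uint8(71), np.uint8(50)), (np.uint8(98), np.uint8(70), np.uint8(45)), (np.uint8(95), np.uint8(70), np.uint8(44)), (np.uint8(96), np.uint8(69), np.uint8(43)), (np.uint8(98), np.uint8(72), np.uint8(44)), (np.uint8(99), np.uint8(72), np.uint8(44)), (np.uint8(128), np.uint8(91), np.uint8(55)), (np.uint8(210), np.uint8(155), np.uint8(91)), (np.uint8(249), np.uint8(210), np.uint8(126)), (np.uint8(249), np.uint8(211), np.uint8(128)), (np.uint8(249), np.uint8(212), np.uint8(128)), (np.uint8(249), np.uint8(213), np.uint8(129)), (np.uint8(250), np.uint8(217), np.uint8(132)), (np.uint8(251), np.uint8(220), np.uint8(133)), (np.uint8(251), np.uint8(222), np.uint8(135)), (np.uint8(251), np.uint8(222), np.uint8(134)), (np.uint8(252), np.uint8(221), np.uint8(135)), (np.uint8(252), np.uint8(221), np.uint8(137)), (np.uint8(252), np.uint8
[... 2259 characters left out ...]
8(65), np.uint8(34)), (np.uint8(119), np.uint8(70), np.uint8(36)), (np.uint8(121), np.uint8(71), np.uint8(36)), (np.uint8(121), np.uint8(70), np.uint8(36)), (np.uint8(118), np.uint8(68), np.uint8(34)), (np.uint8(116), np.uint8(68), np.uint8(35)), (np.uint8(112), np.uint8(66), np.uint8(34)), (np.uint8(113), np.uint8(66), np.uint8(34)), (np.uint8(115), np.uint8(68), np.uint8(35)), (np.uint8(115), np.uint8(68), np.uint8(36)), (np.uint8(107), np.uint8(69), np.uint8(40)), (np.uint8(107), np.uint8(86), np.uint8(56)), (np.uint8(106), np.uint8(87), np.uint8(58)), (np.uint8(107), np.uint8(87), np.uint8(58)), (np.uint8(106), np.uint8(87), np.uint8(57)), (np.uint8(105), np.uint8(86), np.uint8(57))]
7.6
```

Emit:
play_rows(
  translation=[
    [0,-0.18,0.5],
    [0,0,0.6],
    [0,0,0.6],
    [0,0,0.4],
    [0,0,0],
    [0,0,0],
  ],
  twist=[
    [0,0,-0.08],
    [0,0,0],
    [0,0,0],
    [0,0,0],
    [0,0,0],
    [0,0,0],
  ],
  gripper=[-1,-1,-1,-1,-1,-1],
)

```text
time: 8.2
tool_pos: [0.4888, 0.0694, 0.363]
ee_rot: [3.141, -0.0, 0.13]
wrist_force: [0.8, -0.4, -2.6]
width: 0.0151
finger_force: 30.0
```

```bash
python3 - <<'E'
from h import *
o=robot.get_obs();print({k:np.round(o[k],4) for k in("time","tool_pos","ee_rot","wrist_force")})
w=robot.snapshot("wrist")[:,:,::-1];s=robot.snapshot("scene")[:,:,::-1]
for n in("clamp","clamp_jaw","clamp_pad","grip_lever","batten_top"):
    for c in("scene","wrist"):
        print(n,c,[(np.round(d["centre"],4),round(d["score"],2)) for d in robot.spot_point(n,c)[:2]])
m=robot.camera_model("scene")
p=cv2.projectPoints(np.array([[.505,.07,.08]]),np.array(m["rvec"]),np.array(m["tvec"]),np.array(m["camera_matrix"]),None)[0].ravel();print(p)
x,y=[int(v) for v in p];x=min(max(x,80),560);y=min(max(y,80),400)
cv2.imwrite("pics/w4.png",np.hstack([cv2.resize(s[y-80:y+80,x-60:x+60],(400,533),interpolation=2),cv2.resize(w[80:300,238:403],(400,533),interpolation=2)]))
E
```

```text
{'time': np.float64(8.2), 'tool_pos': array([0.4888, 0.0694, 0.363 ]), 'ee_rot': array([ 3.1415e+00, -1.0000e-04,  1.2980e-01]), 'wrist_force': array([ 0.783 , -0.3769, -2.6041])}
clamp scene [(array([0.4982, 0.0716, 0.1048]), 0.94)]
clamp wrist [(array([0.4999, 0.0699, 0.1031]), 0.97)]
clamp_jaw scene [(array([0.5204, 0.0759, 0.1137]), 0.84)]
clamp_jaw wrist [(array([0.517 , 0.0734, 0.1127]), 0.73)]
clamp_pad scene [(array([0.486 , 0.0691, 0.0776]), 0.52), (array([0.5124, 0.0682, 0.0603]), 0.5)]
clamp_pad wrist [(array([0.4833, 0.0673, 0.0784]), 0.4)]
grip_lever scene [(array([0.5438, 0.0767, 0.1895]), 0.86)]
grip_lever wrist [(array([0.5438, 0.0749, 0.1861]), 0.81)]
batten_top scene [(array([0.5097, 0.0664, 0.063 ]), 0.71)]
batten_top wrist []
[241.02762781 224.21693225]
```

View pics/w4.png

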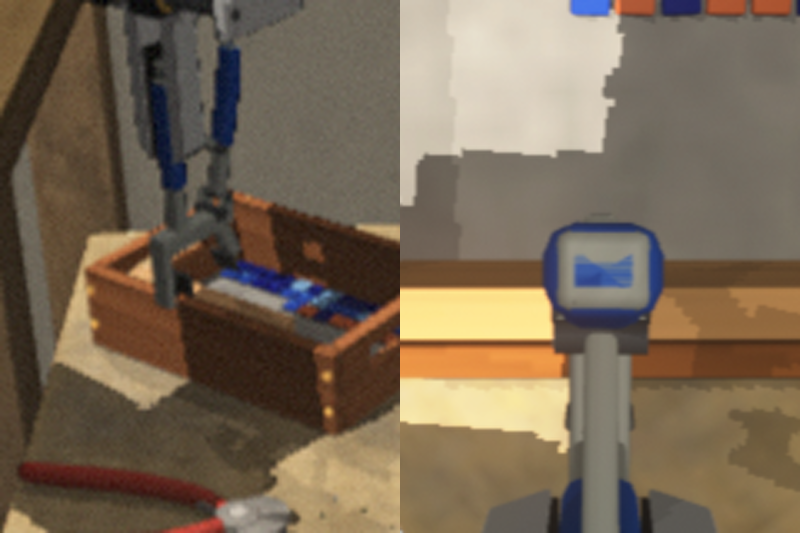

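The scene crop shows the clamp hanging just above the near wall with the jaws astride; the wrist crop shows it square and centred, with the wall's outer edge at crop row 378 and the batten's inner edge at row 287.

```bash
python3 - <<'E'
from h import *
np.set_printoptions(precision=4,suppress=True)
p=unp("wrist",[(310,198.4),(310,220.7),(310,235.9)],.06);print(p)
o=robot.get_obs();c,s=np.cos(.1298),np.sin(.1298)
d=p-o["tool_pos"][:2];print("along clamp x from TCP",d@[c,s])
E
```

```text
[[0.5169 0.0799]
 [0.5019 0.0781]
 [0.4915 0.0768]]
along clamp x from TCP [0.0294 0.0143 0.0037]
```

Emit:
play_rows(
  translation=[
    [0,0,0.15],
    [0,0,0.15],
    [0,0,0.15],
    [0,0,0.15],
    [0,0,0.15],
    [0,0,0.1],
    [0,0,0],
    [0,0,0],
  ],
  twist=[
    [0,0,0],
    [0,0,0],
    [0,0,0],
    [0,0,0],
    [0,0,0],
    [0,0,0],
    [0,0,0],
    [0,0,0],
  ],
  gripper=[-1,-1,-1,-1,-1,-1,-1,-1],
)

```text
time: 9.6
tool_pos: [0.4887, 0.0694, 0.3287]
ee_rot: [3.141, -0.0, 0.13]
wrist_force: [0.3, 0.0, -3.2]
width: 0.0151
finger_force: 30.0
```

Emit:
play_rows(
  translation=[
    [0,0,0.05],
    [0,0,0.05],
    [0,0,0],
    [0,0,0],
  ],
  twist=[
    [0,0,0],
    [0,0,0],
    [0,0,0],
    [0,0,0],
  ],
  gripper=[-1,-1,-1,-1],
)

```text
time: 10.0
tool_pos: [0.4887, 0.0694, 0.3247]
ee_rot: [3.141, -0.0, 0.13]
wrist_force: [0.5, -0.3, -3.7]
width: 0.015
finger_force: 30.0
```

Emit:
play_rows(
  translation=[
    [0.03,0,0],
    [0.02,0,0],
    [0,0,0.02],
    [0,0,0.02],
    [0,0,0],
    [0,0,0],
  ],
  twist=[
    [0,0,0],
    [0,0,0],
    [0,0,0],
    [0,0,0],
    [0,0,0],
    [0,0,0],
  ],
  gripper=[-1,-1,-1,-1,-1,-1],
)

```text
time: 10.6
tool_pos: [0.4906, 0.0696, 0.323]
ee_rot: [3.141, 0.0, 0.13]
wrist_force: [-1.0, 0.4, -3.0]
width: 0.0148
finger_force: 30.0
```

Emit:
play_rows(
  translation=[
    [0,0,0.02],
    [0,0,0.02],
    [0,0,0],
    [0,0,0],
  ],
  twist=[
    [0,0,0],
    [0,0,0],
    [0,0,0],
    [0,0,0],
  ],
  gripper=[-1,-1,-1,-1],
)

```text
time: 11.0
tool_pos: [0.4907, 0.0696, 0.3214]
ee_rot: [3.141, 0.0, 0.13]
wrist_force: [0.1, 0.1, -2.8]
width: 0.0148
finger_force: 30.0
```

Emit:
play_rows(
  translation=[
    [0,0,0.015],
    [0,0,0],
    [0,0,0],
  ],
  twist=[
    [0,0,0],
    [0,0,0],
    [0,0,0],
  ],
  gripper=[-1,-1,-1],
)

```text
time: 11.3
tool_pos: [0.4907, 0.0696, 0.3209]
ee_rot: [3.141, -0.0, 0.13]
wrist_force: [-0.5, -0.4, -3.4]
width: 0.0149
finger_force: 30.0
```

Emit:
play_rows(
  translation=[
    [0,0,0.015],
    [0,0,0],
    [0,0,0],
  ],
  twist=[
    [0,0,0],
    [0,0,0],
    [0,0,0],
  ],
  gripper=[-1,-1,-1],
)

```text
time: 11.6
tool_pos: [0.4907, 0.0696, 0.3206]
ee_rot: [3.141, -0.001, 0.13]
wrist_force: [-0.0, 0.3, -1.0]
width: 0.0147
finger_force: 30.0
```

Emit:
play_rows(
  translation=[
    [0.0,0,0.004],
    [0.015,0,0],
    [0,0,0],
  ],
  twist=[
    [0,0,0],
    [0,0,0],
    [0,0,0],
  ],
  gripper=[-1,-1,-1],
)

```text
time: 11.9
tool_pos: [0.4914, 0.0697, 0.3207]
ee_rot: [3.141, -0.001, 0.13]
wrist_force: [-0.9, 0.1, 1.7]
width: 0.0149
finger_force: 30.0
```

Emit:
play_rows(
  translation=[
    [0.015,0,0],
    [0,0,0],
    [0,0,0],
  ],
  twist=[
    [0,0,0],
    [0,0,0],
    [0,0,0],
  ],
  gripper=[-1,-1,-1],
)

```text
time: 12.2
tool_pos: [0.492, 0.0698, 0.3208]
ee_rot: [3.141, -0.001, 0.13]
wrist_force: [-2.4, 1.3, 4.2]
width: 0.0147
finger_force: 30.0
```

Emit:
play_rows(
  translation=[
    [0.0,0,-0.008],
    [0.012,0,0],
    [0,0,0],
  ],
  twist=[
    [0,0,0],
    [0,0,0],
    [0,0,0],
  ],
  gripper=[-1,-1,-1],
)

```text
time: 12.5
tool_pos: [0.4923, 0.0699, 0.3208]
ee_rot: [3.141, 0.0, 0.13]
wrist_force: [-1.7, 0.4, 4.8]
width: 0.0151
finger_force: 30.0
```

```bash
python3 - <<'E'
from h import *
for i in range(4):
    robot.snapshot("wrist");o=robot.get_obs();print(np.round(o["wrist_force"],2),np.round(o["wrist_torque"],3),np.round(o["tool_pos"],4),np.round(o["ee_rot"],4))
E
```

```text
[-2.77  0.22  4.3 ] [ 0.027  0.553 -0.035] [0.4923 0.0699 0.3208] [ 3.1415e+00 -1.0000e-04  1.2980e-01]
[-2.58  0.12  4.68] [0.01  0.536 0.033] [0.4923 0.0699 0.3208] [ 3.1415e+00 -1.0000e-04  1.2980e-01]
[-2.69 -0.57  5.11] [-0.051  0.608  0.022] [0.4923 0.0699 0.3208] [ 3.1415e+00 -1.0000e-04  1.2980e-01]
[-2.66 -0.05  5.16] [-0.009  0.595 -0.014] [0.4923 0.0698 0.3208] [ 3.1414 -0.      0.1298]
```

Emit:
play_rows(
  translation=[
    [-0.005,0,-0.008],
    [0,0,0],
    [0,0,0],
  ],
  twist=[
    [0,0,0],
    [0,0,0],
    [0,0,0],
  ],
  gripper=[-1,-1,-1],
)

```text
time: 13.0
tool_pos: [0.4922, 0.0699, 0.3208]
ee_rot: [3.141, -0.0, 0.13]
wrist_force: [-0.9, -0.4, 3.4]
width: 0.0151
finger_force: 30.0
```

Emit:
play_rows(
  translation=[
    [0,0,0],
    [0,0,0],
    [0,0,0],
    [0,0,0],
    [0,0,0],
  ],
  twist=[
    [0,0,0],
    [0,0,0],
    [0,0,0],
    [0,0,0],
    [0,0,0],
  ],
  gripper=[-0.68,-0.6,-0.5,-0.3,-0.2],
)

```text
time: 13.5
tool_pos: [0.4921, 0.0698, 0.3203]
ee_rot: [3.142, 0.0, 0.13]
wrist_force: [-0.3, -0.4, 0.3]
width: 0.0357
finger_force: 0.0
```

Emit:
play_rows(
  translation=[
    [0,0,-0.2],
    [0,0,-0.5],
    [0,0,-0.7],
    [0,0,-0.7],
    [0,0,-0.3],
    [0.66,0,0],
    [0,0,0],
    [0,0,0],
  ],
  twist=[
    [0,0,0],
    [0,0,0],
    [0,0,0],
    [0,0,0],
    [0,0,0],
    [0,0,-0.7],
    [0,0,-1],
    [0,0,-1],
  ],
  gripper=[-0.2,-0.2,-0.1,0,0.5,1,1,1],
)

```text
time: 14.3
tool_pos: [0.5188, 0.0733, 0.4161]
ee_rot: [-3.141, 0.001, 0.404]
wrist_force: [-0.3, -1.1, -0.7]
width: 0.0759
finger_force: 0.0
```

Emit:
play_rows(
  translation=[
    [0,0,0],
    [0,0,0],
    [0,0,0],
    [0,0,0],
    [0,0,0],
    [0,0,0],
    [0,0,0],
    [0,0,0],
  ],
  twist=[
    [0,0,-1],
    [0,0,-1],
    [0,0,-1],
    [0,0,-1],
    [0,0,-1],
    [0,0,-1],
    [0,0,-1],
    [0,0,-1],
  ],
  gripper=[1,1,1,1,1,1,1,1],
)

```text
time: 15.1
tool_pos: [0.5183, 0.0733, 0.4162]
ee_rot: [-3.141, 0.0, 1.204]
wrist_force: [-0.5, 1.2, -0.0]
width: 0.094
finger_force: 0.0
```

Emit:
play_rows(
  translation=[
    [0,0,0],
    [0,0,0],
    [0,0,0],
    [0,0,0],
    [0,0,0],
    [0,0,0],
    [0,0,0],
    [0,0,0],
  ],
  twist=[
    [0,0,-1],
    [0,0,-1],
    [0,0,-1],
    [0,0,-1],
    [0,0,-1],
    [0,0,0],
    [0,0,0],
    [0,0,0],
  ],
  gripper=[1,1,1,1,1,1,1,1],
)

```text
time: 15.9
tool_pos: [0.5183, 0.0733, 0.4166]
ee_rot: [-3.141, 0.0, 1.698]
wrist_force: [0.3, -0.3, 0.0]
width: 0.094
finger_force: 0.0
```

```bash
python3 - <<'E'
from h import *
o=robot.get_obs();print({k:np.round(o[k],4) for k in("time","tool_pos","ee_rot","wrist_force","joint_positions")})
w=robot.snapshot("wrist")[:,:,::-1];s=robot.snapshot("scene")[:,:,::-1];robot.snapshot("top")
for n in("clamp","clamp_jaw","grip_fixed","grip_lever","batten_top"):
    for c in("scene","wrist","top"):
        print(n,c,[(np.round(d["centre"],4),round(d["score"],2)) for d in robot.spot_point(n,c)[:1]])
cv2.imwrite("pics/w5.png",np.hstack([cv2.resize(s[114:294,181:301],(400,600),interpolation=2),cv2.resize(w,(400,300),interpolation=3)] if 0 else [cv2.resize(s[134:294,181:301],(400,533),interpolation=2),cv2.copyMakeBorder(cv2.resize(w,(400,300),interpolation=3),0,233,0,0,0)]))
E
```

```text
{'time': np.float64(15.9), 'tool_pos': array([0.5183, 0.0733, 0.4166]), 'ee_rot': array([-3.1413e+00,  1.0000e-04,  1.6984e+00]), 'wrist_force': array([ 0.3103, -0.2855,  0.0029]), 'joint_positions': array([ 3.2100e-02,  2.6000e-02,  1.4116e+00, -1.0000e-04,  1.7042e+00,
       -9.5500e-02])}
clamp scene []
clamp wrist [(array([0.5044, 0.0696, 0.0588]), 0.58)]
clamp top [(array([0.5068, 0.0738, 0.0571]), 0.73)]
clamp_jaw scene [(array([0.5212, 0.0755, 0.0702]), 0.88)]
clamp_jaw wrist [(array([0.5199, 0.0743, 0.0735]), 0.92)]
clamp_jaw top [(array([0.5229, 0.0742, 0.0733]), 0.62)]
grip_fixed scene [(array([0.4833, 0.071 , 0.1483]), 0.89)]
grip_fixed wrist [(array([0.482 , 0.0713, 0.1508]), 0.76)]
grip_fixed top [(array([0.4877, 0.0645, 0.1507]), 0.75)]
grip_lever scene [(array([0.5482, 0.074 , 0.1448]), 0.69)]
grip_lever wrist [(array([0.5483, 0.0743, 0.1461]), 0.82)]
grip_lever top [(array([0.5493, 0.0783, 0.148 ]), 0.67)]
batten_top scene [(array([0.5115, 0.0642, 0.0593]), 0.5)]
batten_top wrist [(array([0.5052, 0.0732, 0.0577]), 0.69)]
batten_top top [(array([0.5092, 0.071 , 0.065 ]), 0.79)]
```

View pics/w5.png

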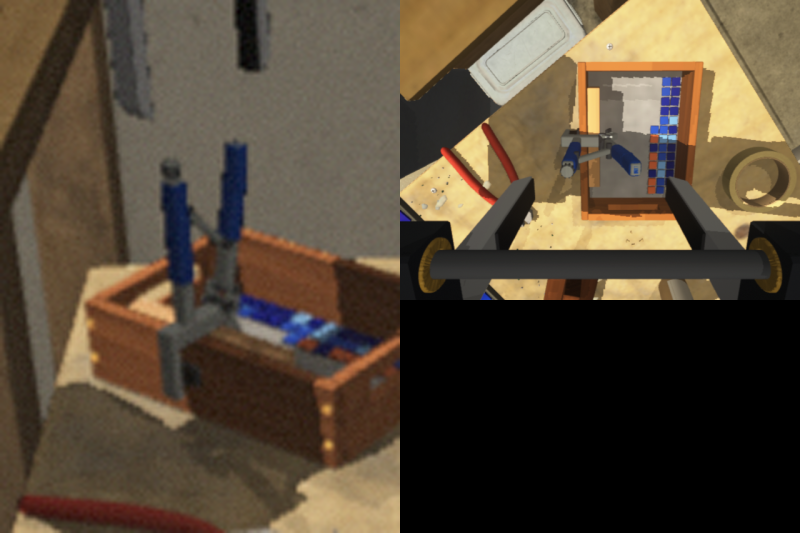

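The clamp stands upright astride the rim and batten, with the blue handles vertical in the scene crop. The gripper is turned above it, one finger on each side. I descend and close to near contact.

Emit:
play_rows(
  translation=[
    [0,-0.02,0.5],
    [0,0,0.6],
    [0,0,0.6],
    [0,0,0.4],
    [0,0,0.1],
    [0,0,0],
    [0,0,0],
  ],
  twist=[
    [0,0,0],
    [0,0,0],
    [0,0,0],
    [0,0,0],
    [0,0,0],
    [0,0,0],
    [0,0,0],
  ],
  gripper=[1,1,1,1,0.8,0.6,0.56],
)

```text
time: 17.5
tool_pos: [0.5178, 0.0732, 0.3299]
ee_rot: [3.14, 0.0, 1.7]
wrist_force: [0.8, 0.6, -0.1]
width: 0.0745
finger_force: 0.0
```

```bash
python3 - <<'E'
from h import *
o=robot.get_obs();print({k:np.round(o[k],4) for k in("time","tool_pos","ee_rot","wrist_force","width","finger_force")})
w=robot.snapshot("wrist")[:,:,::-1];s=robot.snapshot("scene")[:,:,::-1]
for n in("grip_fixed","grip_lever"):
    for c in("scene","wrist"):
        print(n,c,[(np.round(d["centre"],4),round(d["score"],2)) for d in robot.spot_point(n,c)[:1]])
F=[]
for i in range(4): robot.snapshot("wrist");F.append(robot.get_obs()["wrist_force"])
print(np.mean(F,0))
cv2.imwrite("pics/w6.png",np.hstack([cv2.resize(s[150:270,190:280],(400,533),interpolation=2),cv2.resize(w[200:360,260:380],(400,533),interpolation=2)]))
cv2.imwrite("pics/w6full.png",w)
E
```

```text
{'time': np.float64(17.5), 'tool_pos': array([0.5178, 0.0732, 0.3299]), 'ee_rot': array([3.1396e+00, 3.0000e-04, 1.6998e+00]), 'wrist_force': array([ 0.7882,  0.5672, -0.0573]), 'width': np.float64(0.0745), 'finger_force': np.float64(0.0)}
grip_fixed scene [(array([0.4844, 0.0726, 0.1486]), 0.57)]
grip_fixed wrist [(array([0.4853, 0.0705, 0.147 ]), 0.89)]
grip_lever scene [(array([0.5473, 0.077 , 0.1447]), 0.71)]
grip_lever wrist [(array([0.5515, 0.0764, 0.1409]), 0.85)]
[0.79577174 0.29831032 0.80708199]
```

View pics/w6full.png

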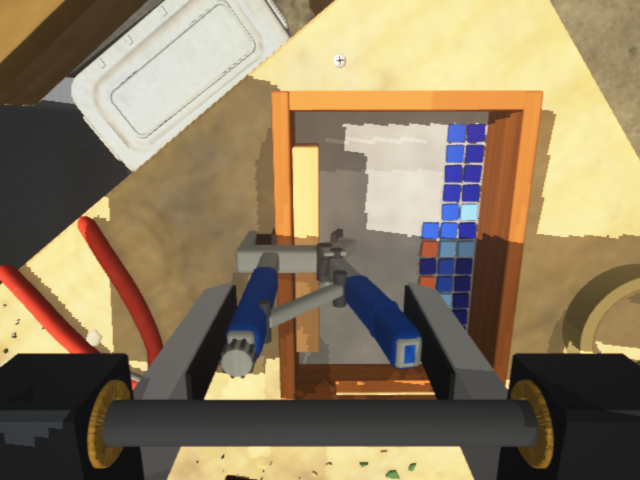

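The fixed handle with its knob (238,355) and the lever (405,350) lie between the two fingers with small, similar gaps. I close slowly and watch the forces.

Emit:
play_rows(
  translation=[
    [0,0,0],
    [0,0,0],
    [0,0,0],
    [0,0,0],
    [0,0,0],
    [0,0,0],
  ],
  twist=[
    [0,0,0],
    [0,0,0],
    [0,0,0],
    [0,0,0],
    [0,0,0],
    [0,0,0],
  ],
  gripper=[0.53,0.5,0.48,0.46,0.46,0.46],
)

```text
time: 18.6
tool_pos: [0.5174, 0.0731, 0.3288]
ee_rot: [-3.141, 0.0, 1.7]
wrist_force: [-1.1, -0.5, 2.7]
width: 0.0689
finger_force: 4.0
```

Emit:
play_rows(
  translation=[
    [0,0,0],
    [0,0,0],
    [0,0,0],
    [0,0,0],
  ],
  twist=[
    [0,0,0],
    [0,0,0],
    [0,0,0],
    [0,0,0],
  ],
  gripper=[0.44,0.43,0.43,0.43],
)

```text
time: 19.0
tool_pos: [0.5174, 0.0731, 0.3287]
ee_rot: [-3.141, 0.0, 1.7]
wrist_force: [-2.0, 0.3, 3.3]
width: 0.0674
finger_force: 4.4
```

Emit:
play_rows(
  translation=[
    [0,0,0],
    [0,0,0],
    [0,0,0],
    [0,0,0],
  ],
  twist=[
    [0,0,0],
    [0,0,0],
    [0,0,0],
    [0,0,0],
  ],
  gripper=[0.42,0.41,0.41,0.41],
)

```text
time: 19.4
tool_pos: [0.5175, 0.0731, 0.3289]
ee_rot: [3.141, 0.0, 1.7]
wrist_force: [-1.0, -1.1, 2.8]
width: 0.0667
finger_force: 4.3
```

```bash
python3 - <<'E'
from h import *
F=[]
w=robot.snapshot("wrist")[:,:,::-1];s=robot.snapshot("scene")[:,:,::-1]
for n in("clamp","grip_fixed","grip_lever","clamp_jaw"):
    for c in("scene","wrist"):
        print(n,c,[(np.round(d["centre"],4),round(d["score"],2)) for d in robot.spot_point(n,c)[:1]]);o=robot.get_obs();F.append(np.r_[o["wrist_force"],o["wrist_torque"],o["finger_force"]])
print(np.round(np.mean(F,0),2),robot.get_obs()["width"])
cv2.imwrite("pics/w7.png",np.hstack([cv2.resize(s[150:270,190:280],(400,533),interpolation=2),cv2.resize(w[200:400,200:440],(400,333),interpolation=2) if 0 else cv2.copyMakeBorder(cv2.resize(w[200:400,200:440],(400,333),interpolation=2),0,200,0,0,0)]))
E
```

```text
clamp scene [(array([0.4993, 0.0719, 0.0602]), 0.81)]
clamp wrist [(array([0.5064, 0.0679, 0.0591]), 0.76)]
grip_fixed scene [(array([0.4814, 0.0708, 0.1479]), 0.67)]
grip_fixed wrist [(array([0.4824, 0.0713, 0.1492]), 0.94)]
grip_lever scene [(array([0.5485, 0.0781, 0.144 ]), 0.69)]
grip_lever wrist [(array([0.5426, 0.0774, 0.1475]), 0.8)]
clamp_jaw scene [(array([0.5231, 0.0743, 0.0693]), 0.76)]
clamp_jaw wrist [(array([0.5217, 0.0729, 0.0718]), 0.65)]
[-1.59 -0.34  3.88 -0.18  0.42  0.01  4.36] 0.06633835237481325
```

View pics/w7.png

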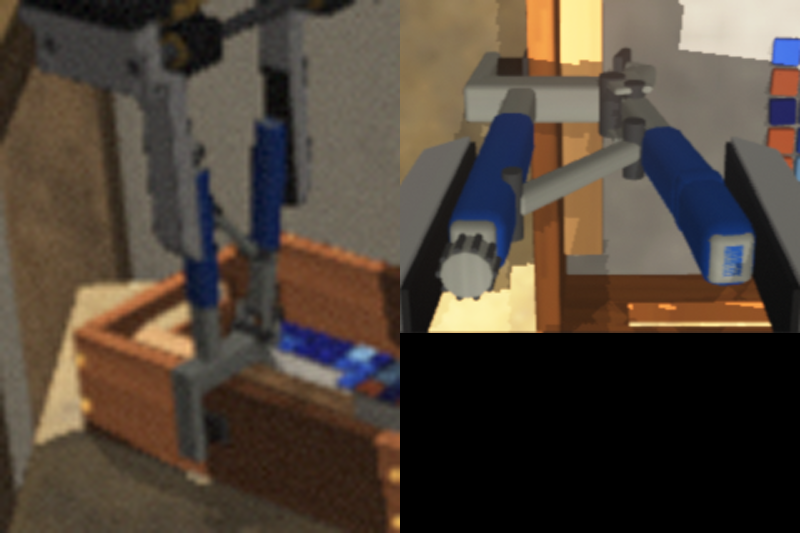

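Fixed-side contact came first: Fx −1.6 and Fz +3.9 at the fixed finger mean the clamp is tipping slightly towards +x. I shift the tool back towards −x.

Emit:
play_rows(
  translation=[
    [0,-0.012,0],
    [0,-0.012,0],
    [0,0,0],
    [0,0,0],
  ],
  twist=[
    [0,0,0],
    [0,0,0],
    [0,0,0],
    [0,0,0],
  ],
  gripper=[0.41,0.41,0.41,0.41],
)

```text
time: 20.3
tool_pos: [0.5167, 0.0731, 0.3288]
ee_rot: [3.141, 0.0, 1.7]
wrist_force: [0.2, -0.2, 2.8]
width: 0.0664
finger_force: 3.7
```

```bash
cat >st.py <<'E'
from h import *
F=[]
for i in range(6):
    robot.snapshot("scene");o=robot.get_obs();F.append(np.r_[o["wrist_force"],o["wrist_torque"],o["finger_force"]])
print("F,T,ff",np.round(np.mean(F,0),2),"w",round(o["width"]*1e3,2),np.round(o["tool_pos"],4),"t",o["time"])
E
python3 st.py
```

```text
F,T,ff [ 0.45 -0.41  1.9  -0.07 -0.12 -0.01  3.56] w 66.2 [0.5167 0.0731 0.3288] t 20.6
```

Emit:
play_rows(
  translation=[
    [0,-0.012,0],
    [0,-0.012,0],
    [0,-0.012,0],
    [0,-0.012,0],
    [0,0,0],
  ],
  twist=[
    [0,0,0],
    [0,0,0],
    [0,0,0],
    [0,0,0],
    [0,0,0],
  ],
  gripper=[0.39,0.37,0.35,0.33,0.33],
)

```text
time: 21.1
tool_pos: [0.5147, 0.0728, 0.3288]
ee_rot: [3.141, 0.0, 1.7]
wrist_force: [1.3, 0.4, 1.2]
width: 0.0626
finger_force: 2.7
```

```bash
python3 st.py
```

```text
F,T,ff [ 1.84 -0.07  1.54  0.   -0.42 -0.02  2.64] w 62.42 [0.5147 0.0728 0.3288] t 21.4
```

Emit:
play_rows(
  translation=[
    [0,0.02,0],
    [0,0,0],
    [0,0,0],
  ],
  twist=[
    [0,0,0],
    [0,0,0],
    [0,0,0],
  ],
  gripper=[0.33,0.33,0.33],
)

```text
time: 21.7
tool_pos: [0.5152, 0.0729, 0.3287]
ee_rot: [-3.14, 0.0, 1.7]
wrist_force: [-1.0, -0.5, 3.1]
width: 0.0627
finger_force: 3.5
```

```bash
python3 st.py; python3 - <<'E'
from h import *
w=robot.snapshot("wrist")[:,:,::-1];s=robot.snapshot("scene")[:,:,::-1]
cv2.imwrite("pics/w8.png",np.hstack([cv2.resize(s[150:270,190:280],(400,533),interpolation=2),cv2.copyMakeBorder(cv2.resize(w[200:400,200:440],(400,333),interpolation=2),0,200,0,0,0)]))
E
```

```text
F,T,ff [-0.94 -0.1   3.28 -0.1   0.21 -0.01  3.76] w 62.78 [0.5153 0.0728 0.3287] t 22.0
```

View pics/w8.png

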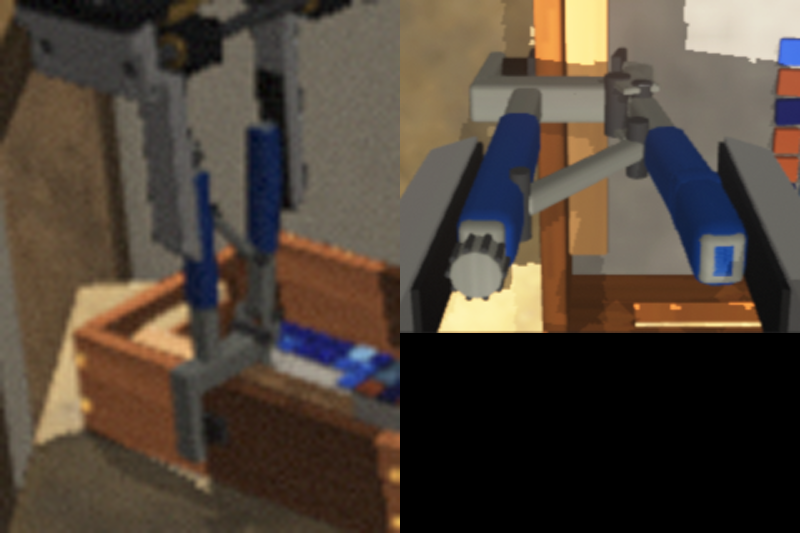

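Emit:
play_rows(
  translation=[
    [0,-0.018,0],
    [0,-0.012,0],
    [0,-0.012,0],
    [0,-0.012,0],
    [0,-0.012,0],
    [0,0,0],
  ],
  twist=[
    [0,0,0],
    [0,0,0],
    [0,0,0],
    [0,0,0],
    [0,0,0],
    [0,0,0],
  ],
  gripper=[0.31,0.29,0.27,0.25,0.23,0.23],
)

```text
time: 22.7
tool_pos: [0.513, 0.0725, 0.3288]
ee_rot: [3.14, 0.0, 1.7]
wrist_force: [0.9, 0.4, 2.2]
width: 0.0582
finger_force: 5.8
```

```bash
python3 st.py
```

```text
F,T,ff [ 0.45  0.26  2.3  -0.03 -0.28 -0.01  5.01] w 57.63 [0.5129 0.0726 0.3288] t 23.0
```

Emit:
play_rows(
  translation=[
    [0,-0.012,0],
    [0,-0.012,0],
    [0,-0.012,0],
    [0,-0.012,0],
    [0,0,0],
  ],
  twist=[
    [0,0,0],
    [0,0,0],
    [0,0,0],
    [0,0,0],
    [0,0,0],
  ],
  gripper=[0.21,0.19,0.17,0.15,0.15],
)

```text
time: 23.5
tool_pos: [0.5111, 0.0723, 0.3289]
ee_rot: [3.14, 0.0, 1.7]
wrist_force: [1.8, 0.5, 1.8]
width: 0.0541
finger_force: 7.4
```

```bash
python3 st.py
```

```text
F,T,ff [ 2.5   0.43  1.87  0.12 -0.86  0.05  7.31] w 54.21 [0.5111 0.0723 0.3288] t 23.8
```

Emit:
play_rows(
  translation=[
    [0,0.01,0],
    [0,-0.01,0],
    [0,-0.01,0],
    [0,-0.01,0],
    [0,0,0],
  ],
  twist=[
    [0,0,0],
    [0,0,0],
    [0,0,0],
    [0,0,0],
    [0,0,0],
  ],
  gripper=[0.15,0.13,0.11,0.09,0.09],
)

```text
time: 24.3
tool_pos: [0.5102, 0.0722, 0.3289]
ee_rot: [3.141, 0.0, 1.7]
wrist_force: [3.4, 0.9, 1.9]
width: 0.0517
finger_force: 12.4
```

```bash
python3 st.py
```

```text
F,T,ff [ 3.23  0.77  1.79  0.22 -1.09  0.04 12.33] w 51.25 [0.5102 0.0722 0.3289] t 24.6
```

Emit:
play_rows(
  translation=[
    [0,0.012,0],
    [0,0,0],
    [0,-0.006,0],
    [0,-0.006,0],
    [0,0,0],
  ],
  twist=[
    [0,0,0],
    [0,0,0],
    [0,0,0],
    [0,0,0],
    [0,0,0],
  ],
  gripper=[0.09,0.09,0.08,0.07,0.07],
)

```text
time: 25.1
tool_pos: [0.5101, 0.0722, 0.3288]
ee_rot: [3.141, 0.0, 1.7]
wrist_force: [2.3, 0.2, 3.6]
width: 0.0506
finger_force: 13.2
```

```bash
python3 st.py
```

```text
F,T,ff [ 2.83  1.11  3.47  0.19 -0.9   0.05 13.27] w 50.38 [0.5101 0.0722 0.3288] t 25.4
```

Emit:
play_rows(
  translation=[
    [0,0.008,0],
    [0,-0.004,0],
    [0,-0.006,0],
    [0,-0.006,0],
    [0,0,0],
  ],
  twist=[
    [0,0,0],
    [0,0,0],
    [0,0,0],
    [0,0,0],
    [0,0,0],
  ],
  gripper=[0.06,0.05,0.04,0.03,0.03],
)

```text
time: 25.9
tool_pos: [0.5097, 0.0721, 0.3288]
ee_rot: [-3.141, 0.0, 1.7]
wrist_force: [1.6, 0.3, 4.9]
width: 0.0489
finger_force: 13.4
```

```bash
python3 st.py
```

```text
F,T,ff [ 0.78  0.5   4.98  0.14 -0.36  0.06 13.42] w 48.58 [0.5097 0.0722 0.3288] t 26.2
```

Emit:
play_rows(
  translation=[
    [0,-0.006,-0.005],
    [0,-0.006,0],
    [0,-0.006,0],
    [0,-0.006,0],
    [0,0,0],
  ],
  twist=[
    [0,0,0],
    [0,0,0],
    [0,0,0],
    [0,0,0],
    [0,0,0],
  ],
  gripper=[0.02,0.01,0,-0.01,-0.01],
)

```text
time: 26.7
tool_pos: [0.5087, 0.072, 0.3288]
ee_rot: [-3.141, 0.0, 1.7]
wrist_force: [1.0, 0.2, 4.2]
width: 0.0467
finger_force: 11.0
```

```bash
python3 st.py
```

```text
F,T,ff [ 0.3   0.6   4.02  0.1  -0.18  0.05 11.14] w 46.87 [0.5088 0.072  0.3288] t 27.0
```

Past the peak and balanced; I continue the same way.

Emit:
play_rows(
  translation=[
    [0,-0.006,0],
    [0,-0.006,0],
    [0,-0.006,0],
    [0,-0.006,0],
    [0,0,0],
  ],
  twist=[
    [0,0,0],
    [0,0,0],
    [0,0,0],
    [0,0,0],
    [0,0,0],
  ],
  gripper=[-0.02,-0.03,-0.04,-0.05,-0.05],
)

```text
time: 27.5
tool_pos: [0.5078, 0.0719, 0.3286]
ee_rot: [-3.141, 0.0, 1.7]
wrist_force: [-0.4, -0.2, 2.3]
width: 0.045
finger_force: 7.2
```

```bash
python3 st.py
```

```text
F,T,ff [ 0.36  0.62  1.94  0.08 -0.16  0.04  7.2 ] w 44.28 [0.5078 0.0719 0.3286] t 27.8
```

Emit:
play_rows(
  translation=[
    [0,-0.006,0],
    [0,-0.006,0],
    [0,-0.006,0],
    [0,0,0],
  ],
  twist=[
    [0,0,0],
    [0,0,0],
    [0,0,0],
    [0,0,0],
  ],
  gripper=[-0.06,-0.07,-0.08,-0.08],
)

```text
time: 28.2
tool_pos: [0.5071, 0.0718, 0.3287]
ee_rot: [-3.141, 0.0, 1.7]
wrist_force: [-0.1, 1.1, 0.9]
width: 0.0435
finger_force: 3.6
```

Emit:
play_rows(
  translation=[
    [0,-0.006,0],
    [0,-0.006,0],
    [0,0,0],
  ],
  twist=[
    [0,0,0],
    [0,0,0],
    [0,0,0],
  ],
  gripper=[-0.09,-0.1,-0.1],
)

```text
time: 28.5
tool_pos: [0.5066, 0.0717, 0.3287]
ee_rot: [-3.141, 0.0, 1.7]
wrist_force: [-0.3, -0.1, -0.3]
width: 0.0425
finger_force: 1.1
```

Emit:
play_rows(
  translation=[
    [0,-0.006,0],
    [0,-0.006,0],
    [0,0,0],
  ],
  twist=[
    [0,0,0],
    [0,0,0],
    [0,0,0],
  ],
  gripper=[-0.11,-0.12,-0.12],
)

```text
time: 28.8
tool_pos: [0.5062, 0.0717, 0.3288]
ee_rot: [-3.141, 0.0, 1.7]
wrist_force: [-0.9, 0.7, -0.3]
width: 0.0415
finger_force: 0.1
```

```bash
python3 st.py
```

```text
F,T,ff [-0.15  0.09 -0.53 -0.02 -0.03  0.01  0.17] w 41.06 [0.5062 0.0717 0.3289] t 29.1
```

Emit:
play_rows(
  translation=[
    [0,-0.006,0],
    [0,-0.006,0],
    [0,0,0],
  ],
  twist=[
    [0,0,0],
    [0,0,0],
    [0,0,0],
  ],
  gripper=[-0.13,-0.14,-0.14],
)

```text
time: 29.4
tool_pos: [0.5057, 0.0716, 0.3289]
ee_rot: [3.142, 0.0, 1.7]
wrist_force: [-0.2, -0.5, -0.7]
width: 0.0406
finger_force: 0.2
```

Emit:
play_rows(
  translation=[
    [0,-0.006,0],
    [0,0,0],
  ],
  twist=[
    [0,0,0],
    [0,0,0],
  ],
  gripper=[-0.15,-0.15],
)

```text
time: 29.6
tool_pos: [0.5055, 0.0716, 0.3289]
ee_rot: [3.142, 0.0, 1.7]
wrist_force: [-0.2, -0.8, -0.4]
width: 0.0397
finger_force: 0.2
```

```bash
python3 st.py; python3 - <<'E'
from h import *
robot.snapshot("scene");robot.snapshot("wrist")
for n in("grip_fixed","grip_lever","clamp_lever","clamp","batten_top"):
    for c in("scene","wrist"):
        print(n,c,[(np.round(d["centre"],4),round(d["score"],2)) for d in robot.spot_point(n,c)[:1]])
E
```

```text
F,T,ff [-0.68  0.07 -0.16 -0.03 -0.03  0.02  0.23] w 39.87 [0.5055 0.0716 0.329 ] t 29.9
grip_fixed scene [(array([0.4842, 0.0695, 0.1474]), 0.93)]
grip_fixed wrist [(array([0.4854, 0.0707, 0.1495]), 0.64)]
grip_lever scene [(array([0.5192, 0.0722, 0.1454]), 0.68)]
grip_lever wrist []Traceback (most recent call last):
  File "<stdin>", line 5, in <module>
ValueError: it knows: batten, batten_top, clamp, clamp_jaw, clamp_pad, glue, grip_fixed, grip_lever, jar, rail, red_nippers, tray
```

Emit:
play_rows(
  translation=[
    [0,-0.006,0],
    [0,-0.006,0],
    [0,0,0],
  ],
  twist=[
    [0,0,0],
    [0,0,0],
    [0,0,0],
  ],
  gripper=[-0.16,-0.17,-0.17],
)

```text
time: 30.5
tool_pos: [0.505, 0.0715, 0.3289]
ee_rot: [3.142, 0.0, 1.7]
wrist_force: [-0.0, 0.5, 0.3]
width: 0.0393
finger_force: 0.3
```

Emit:
play_rows(
  translation=[
    [0,-0.006,0],
    [0,0,0],
    [0,0,0],
  ],
  twist=[
    [0,0,0],
    [0,0,0],
    [0,0,0],
  ],
  gripper=[-0.18,-0.18,-0.18],
)

```text
time: 30.8
tool_pos: [0.5049, 0.0715, 0.3289]
ee_rot: [3.141, 0.0, 1.7]
wrist_force: [-0.9, 1.0, -0.4]
width: 0.0387
finger_force: 1.6
```

Emit:
play_rows(
  translation=[
    [0,-0.006,0],
    [0,0,0],
    [0,0,0],
  ],
  twist=[
    [0,0,0],
    [0,0,0],
    [0,0,0],
  ],
  gripper=[-0.19,-0.19,-0.19],
)

```text
time: 31.1
tool_pos: [0.5046, 0.0715, 0.3289]
ee_rot: [3.141, 0.0, 1.7]
wrist_force: [-0.1, -0.5, -1.4]
width: 0.0381
finger_force: 3.0
```

The hard stop is felt (force rising again after the drop), so I let go.

Emit:
play_rows(
  translation=[
    [0,0,0],
    [0,0,0],
    [0,0,0],
    [0,0,0],
    [0,0,0],
    [0,0,0],
    [0,0,0],
    [0,0,0],
  ],
  twist=[
    [0,0,0],
    [0,0,0],
    [0,0,0],
    [0,0,0],
    [0,0,0],
    [0,0,0],
    [0,0,0],
    [0,0,0],
  ],
  gripper=[-0.17,-0.14,-0.1,0,0.1,0.3,0.4,0.4],
)

```text
time: 31.9
tool_pos: [0.5046, 0.0715, 0.3289]
ee_rot: [-3.142, 0.0, 1.7]
wrist_force: [-0.1, -0.2, -0.5]
width: 0.0655
finger_force: 0.0
```

```bash
python3 - <<'E'
from h import *
robot.snapshot("scene");robot.snapshot("wrist");o=robot.get_obs();print(o["time"],o["width"],o["wrist_force"],o["finger_force"])
for n in("grip_fixed","grip_lever","clamp","batten_top"):
    for c in("scene","wrist"):
        print(n,c,[(np.round(d["centre"],4),round(d["score"],2)) for d in robot.spot_point(n,c)[:1]])
E
```

```text
32.0 0.0659642220471644 [-0.01822841 -0.03142705  0.12946623] 0.0
grip_fixed scene [(array([0.5099, 0.0716, 0.0612]), 0.74)]
grip_fixed wrist [(array([0.4851, 0.0682, 0.1485]), 0.57)]
grip_lever scene [(array([0.5206, 0.071 , 0.1452]), 0.63)]
grip_lever wrist [(array([0.5189, 0.0739, 0.1466]), 0.69)]
clamp scene [(array([0.5016, 0.0711, 0.0624]), 0.87)]
clamp wrist [(array([0.5081, 0.0677, 0.0619]), 0.86)]
batten_top scene [(array([0.5089, 0.0686, 0.0631]), 0.68)]
batten_top wrist [(array([0.5068, 0.0725, 0.0567]), 0.89)]
```

Locked: the lever stays about 35 mm from the fixed face. I retreat upwards.

Emit:
play_rows(
  translation=[
    [0,0,-0.2],
    [0,0,-0.5],
    [0,0,-0.7],
    [0,0,-0.7],
    [0,0,-0.7],
    [0,0,-0.3],
    [0,0,0],
    [0,0,0],
  ],
  twist=[
    [0,0,0],
    [0,0,0],
    [0,0,0],
    [0,0,0],
    [0,0,0],
    [0,0,0],
    [0,0,0],
    [0,0,0],
  ],
  gripper=[0.4,0.4,0.4,0.4,0.4,0.4,0.4,0.4],
)

```text
time: 33.2
tool_pos: [0.5045, 0.0715, 0.452]
ee_rot: [-3.14, -0.0, 1.7]
wrist_force: [-0.0, 0.0, -0.3]
width: 0.0656
finger_force: 0.0
```

```bash
python3 - <<'E'
from h import *
robot.snapshot("scene");robot.snapshot("wrist");o=robot.get_obs();print(o["time"],o["tool_pos"])
for n in("grip_fixed","grip_lever","clamp"):
    for c in("scene","wrist"):
        print(n,c,[(np.round(d["centre"],4),round(d["score"],2)) for d in robot.spot_point(n,c)[:1]])
print(robot.close_job())
E
```

```text
33.3 [0.5045093  0.07147258 0.45088185]
grip_fixed scene [(array([0.483 , 0.0742, 0.1496]), 0.58)]
grip_fixed wrist [(array([0.4813, 0.0691, 0.1475]), 0.66)]
grip_lever scene [(array([0.5203, 0.0721, 0.1425]), 0.69)]
grip_lever wrist [(array([0.5183, 0.0742, 0.1451]), 0.71)]
clamp scene [(array([0.5011, 0.0733, 0.0623]), 0.71)]
clamp wrist [(array([0.5037, 0.0679, 0.0586]), 0.55)]
the job is handed in; nothing more can be done
None
```

The clamp is locked astride the near wall and batten, within a few mm of the batten's middle, and stayed locked once released (squeeze peak about 13 N); it tipped slightly and briefly early in the squeeze before I re-centred it. I handed the job in at about 33 s with the gripper clear, no verdict came back, and I viewed 11 pictures, one over your limit of 10.

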